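# Set the model stage to its index mark

## Robot

A 6-joint arm with a two-finger parallel gripper is mounted at the origin on the work surface. World frame = base frame: x ahead of the robot, y to its left, z up, the work surface at z = 0. Lengths are in m, angles in degrees, forces in N, time in s.
With the tool pointing down it reaches from about 0.25 to 0.85 m from the base axis. Payload 12.5 kg.
Tool frame: the origin (TCP) lies on the centre line of the jaws, within the pads' length; the fingertips stand 14 mm ahead of it and the grasp point (between the pads) lies 5 mm behind it (finger_overhang is the distance from the TCP to the fingertips, in m); y points along the fingers, x is the direction in which the jaws open and shut, and the axes are right-handed (so a half turn about y gives the same grasp; the last joint's range is limited). The gripper opens to 93 mm and grips with 3 to 60 N. Pads are 15 mm wide; open, the fingers measure 128 mm over their backs; the gripper's body (75 mm by 188 mm) begins 65 mm behind the grasp point.
Start: joints at [60.928, 20.094, 94.641, -0, 65.266, -4.847], TCP at [0.226, 0.502, 0.233] pointing down, gripper open.
Joint ranges: [-157.81, 157.81], [-45, 120.19], [0.68, 151.7], [-89.99, 269.99], [4.06, 180], [-164.3, 164.3]. Speed limits (degrees/s): [127.2, 127.2, 159.86, 180, 180, 180].

## Interface

Orientations are given as a 3x3 rotation matrix whose columns are the frame's x, y, z axes.
In Python, from bench import * gives the robot as it stands. The module is installed in compiled form; this text tells all that it offers.
- The arm moves only by the tool step_arm, never from a script. Its arguments are lists of equal length, an entry for each row: "delta_pos": the shift along the tool's x, y, z as a fraction of full scale, a list of three; "angular": the turn, a rotation vector about the tool's x, y, z as a fraction of full scale, a list of three; "fingers": the closure, from 0 (fully open) to 1 (shut). In form: {"delta_pos": [[x, y, z], ...], "angular": [[wx, wy, wz], ...], "fingers": [fingers, ...]}. A call has 1 to 12 rows; each row is the pose to reach, as a shift and turn from the pose commanded when the call began, along the tool's axes at that moment; what a row does not reach only later rows make up. Full scale, the value 1, is 0.1 m for a shift and 60 degrees for a turn. A row lasts 1/8 s, in which the tool goes at most 62.5 mm and 10.7 degrees, less where a joint would pass 70% of its speed; a pose out of reach is approached as far as the arm can. A call with a number of a shift or a turn outside -1 to 1 is refused whole. A call with a gripper value outside its range is refused whole. The fingers move at their own pace and stop on an object; the grip force is fixed at half the most. Time passes only in rows, so rows that repeat a pose let the fingers close. It gives the time, the measured TCP pose, the force and the opening at its end, in the units of the state.
- observe(): the state, without advancing time (a new reading comes with each control period).
- snapshot(name): name is "scene" or "top" or "wrist"; returns a dict with "frame" (420x560x3 uint8, blue, green, red), "fov_y" (degrees; the focal length in pixels is half the picture's height over the tangent of half this angle, whatever the lens; pixels are square), "cx", "cy" (the principal point, pixels), "distortion" ([k1, k2, p1, p2, k3] as OpenCV has them; the pictures are not rectified), "R" (3x3) and "t" (3): a world point X has camera coordinates R X + t. Camera axes: x right, y down, z forward; pixel columns grow to the right and rows downward; lengths in m; the calibration is good to about 2 mm. A picture is of the moment at which its call begins. There is no depth.
- hand_in(): hands the job in, once; it reports no verdict.
The state is a dict: "time_s": time; "joint_positions": joint angles; "qd": joint speeds; "joint_efforts": joint torques, N m; "eef_pos": TCP position; "tool_rot": TCP orientation; "ft_force": force on the tool from outside, world axes, zero at the start; "torque": the same for the moment, N m; "opening": opening from 0.0 (shut) to 1.0 (fully open).
Only numpy, scipy, OpenCV 4.12 (cv2) and the standard library are available. Lean on these libraries where they do the work, as an engineer would, in place of code of your own. Each camera call takes 0.05 s, during which the arm holds its last target.

## Task

Two model-positioning stages stand on the dental lab bench. On the one that carries the U-shaped lower-jaw model (open in the middle), take hold of the knob and turn it until the sliding table's pointer stands opposite the index mark on the rail, then let go. Leave the other stage, with the solid upper-jaw model, as it is set, and do not shift the index mark.

Things in the scene. Friction and masses are not known exactly. Their poses are not given: they have to be found in the camera images.
- lower_knob: Black bar knob, robot side of the stage with the U-shaped model. Origin: on its upright axis, under its flange (48 mm across, 8 high), 30 mm above the bench. Grip bar 46 mm along own x, 14 mm wide along y, top 38 mm above origin: pinch the 14 mm at 31 mm up. Light (under 0.1 N m), stays put. Clockwise from above slides the table to +y, 50 mm per rad; the start needs 0.4 to 1.4 rad clockwise.
- lower_pointer (a point): Tip of the dark steel pointer on the far (+x) edge of that stage's sliding aluminium table (62 x 84 mm), which carries the U-shaped plaster lower-jaw model; 43 mm above the bench. It slides along the stage's far rail as the knob turns. The model's top is 70 mm above the bench; at finger height nothing stands within 60 mm of the knob's axis.
- lower_mark (a point): Tip of the dark steel index mark: a 14 mm wide clip clamped on the far rail of that stage, pointing at the robot, 43 mm above the bench. Axes: x across the stage, away from the knob; y along the rail, the way the table slides (left seen from the robot); z up. Pointer and mark are opposite when level along y; they pass without touching. Some 20 N would shift the clip.
- upper_pointer (a point): Pointer tip of the other stage, of the same build, with a solid slab-shaped upper-jaw model on its table; 43 mm above the bench. Base plates of both stages: 190 mm deep, 220 wide, 24 high; the knob axis lies 145 mm nearer the robot than the line of the pointer's travel. This stage stays as it is set.

How it is judged (in metres and radians):
On the way:
1. the fingers take hold of the knob of the stage with the lower-jaw model (contact force between the fingers and lower_knob above 1 N), for 0.1 s.
At the end, for the whole second after the job is handed in: The pointer of the stage with the lower-jaw model is within 10 mm of the index mark along the rail, its knob is at rest, the mark is within 8 mm of where it was and the other stage's pointer within 8 mm of where it was (y of lower_pointer in the frame of lower_mark between -0.01 and 0.01 m and angular speed of lower_knob below 0.05 rad/s and distance of each of lower_mark, upper_pointer from where it was at the start of the episode below 0.008 m); the robot touches nothing.
It fails at once if the other stage's table is moved by more than 8 mm (distance of upper_pointer from where it was at the start of the episode above 0.008 m).
It fails at once if the index mark is shifted by more than 8 mm (distance of lower_mark from where it was at the start of the episode above 0.008 m).
It also fails if it takes over 35 s, if anything falls off the work surface, if the arm or the gripper's body presses on something with over 40 N, if the wrist force passes 120 N, or if a joint passes its speed limit or range.

## Working session

There is one attempt and no reset: what is moved stays moved. The work goes in short steps, Python scripts to look and compute and a tool call to move; the robot and the scene stay as the last step left them, time stands still between calls to the robot, and variables do not carry over. Pictures are saved under pics/ and viewed, and the job is handed in when it is done.

Besides the shell and the picture viewer there is one more tool, called after "Emit:" as name(argument=value, ...), one argument or row to a line, values as JSON. step_arm: Moves the arm, as the interface text tells. Shift numbers are shares of 0.1 m and turn numbers shares of 60 degrees, none past 1 either way. Its arguments: {"type":"object","properties":{"delta_pos":{"type":"array"},"angular":{"type":"array"},"fingers":{"type":"array"}},"required":["delta_pos","angular","fingers"]}

```bash
mkdir -p pics; cat > h.py <<'E'
from bench import *
import numpy as np, cv2
def K(s):
    f=210/np.tan(np.radians(s["fov_y"])/2)
    return np.array([[f,0,s["cx"]],[0,f,s["cy"]],[0,0,1.]])
def ray(s,u,v,z):
    p=cv2.undistortPoints(np.array([[[u,v]]],float),K(s),np.array(s["distortion"],float))[0,0]
    R=np.array(s["R"]);t=np.array(s["t"]);c=-R.T@t;d=R.T@np.array([p[0],p[1],1])
    return c+d*(z-c[2])/d[2]
E
python3 - <<'E'
from h import *
import pickle
o=observe();print(o["time_s"],o["eef_pos"],o["tool_rot"],o["opening"])
for n in("scene","top"):
    s=snapshot(n);cv2.imwrite(f"pics/{n}0.png",s["frame"]);pickle.dump(s,open(n+"0.pkl","wb"));print(n,s["fov_y"],-np.array(s["R"]).T@s["t"])
E
```

```text
0.0 [0.22548701 0.50129286 0.23210134] [[ 4.10296828e-01 -5.56835206e-04 -9.11951865e-01]
 [ 9.11951276e-01 -1.03889361e-03  4.10297197e-01]
 [-1.17588889e-03 -9.99999305e-01  8.15518232e-05]] 0.9967059695099847
scene 45.73698131513487 [0.94126609 0.37573763 0.72147323]
top 44.77437923321807 [ 0.39842044 -0.02823946  1.04630036]
```

View pics/top0.png

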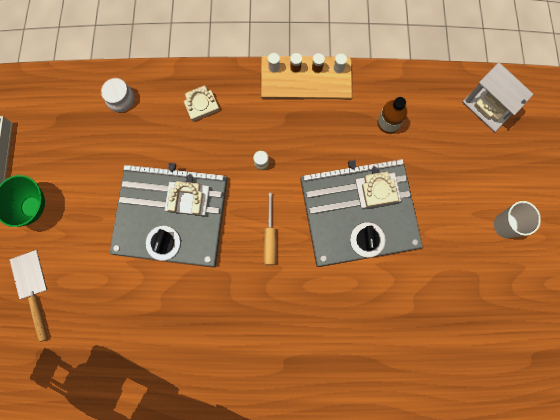

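View pics/scene0.png

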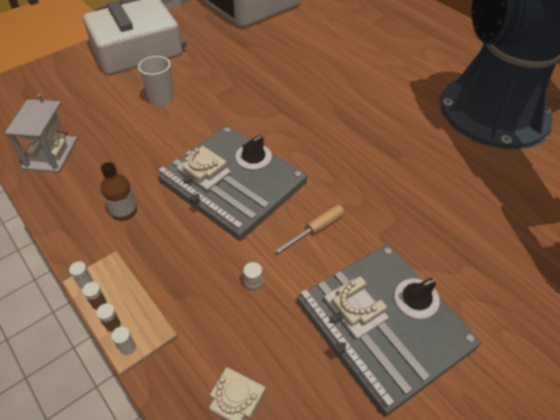

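The left stage (+y, around px 170,215 in "top") carries the U model; the right one has the solid slab. I'll zoom in on the left stage.

```bash
python3 - <<'E'
import cv2
f=cv2.imread("pics/top0.png");cv2.imwrite("pics/z1.png",cv2.resize(f[150:275,100:240],None,fx=5.7,fy=4.8*5.7/5.7 if 0 else 4.8,interpolation=cv2.INTER_CUBIC))
f=cv2.imread("pics/scene0.png");cv2.imwrite("pics/z2.png",cv2.resize(f[245:405,295:480],None,fx=3.5,fy=3.5,interpolation=cv2.INTER_CUBIC))
E
```

```text
(no output)
```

View pics/z1.png

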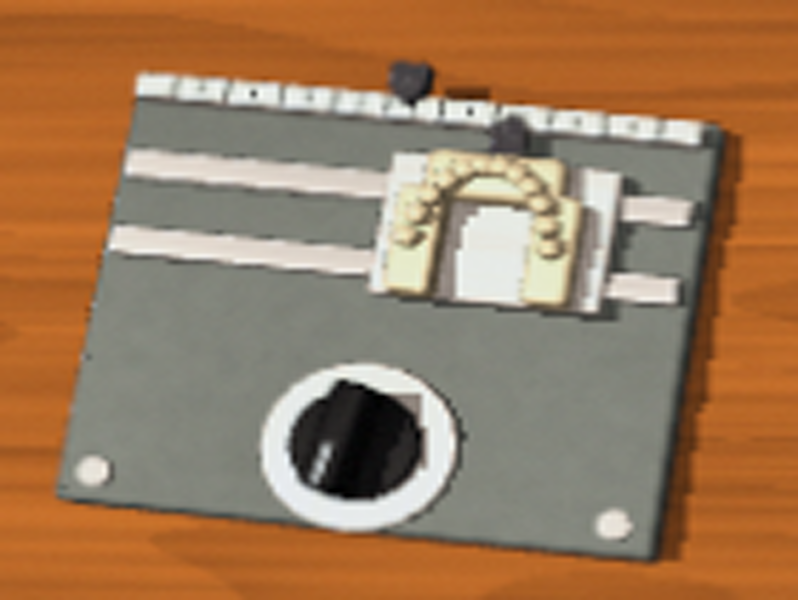

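View pics/z2.png

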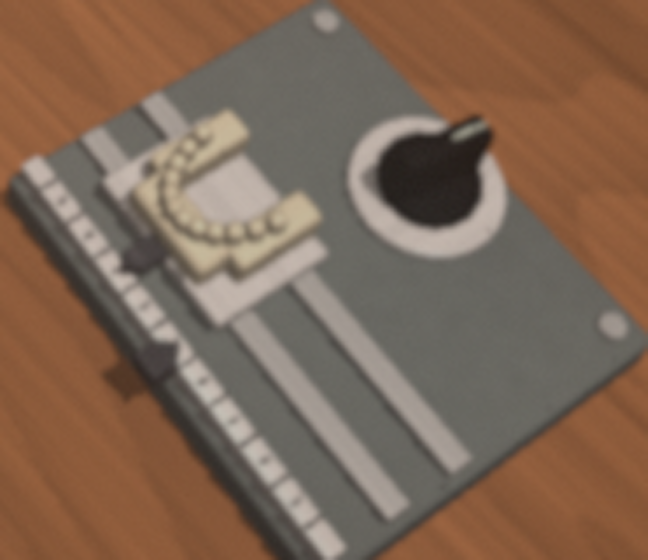

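```bash
python3 - <<'E'
import cv2,numpy as np
f=cv2.imread("pics/top0.png").astype(float);g=np.clip((f[220:265,138:188]/110)**.6*255,0,255).astype('u1');cv2.imwrite("pics/k1.png",cv2.resize(g,None,fx=12,fy=12,interpolation=cv2.INTER_CUBIC))
f=cv2.imread("pics/scene0.png").astype(float);g=np.clip((f[270:325,390:445]/110)**.6*255,0,255).astype('u1');cv2.imwrite("pics/k2.png",cv2.resize(g,None,fx=10,fy=10,interpolation=cv2.INTER_CUBIC))
E
```

```text
(no output)
```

View pics/k1.png

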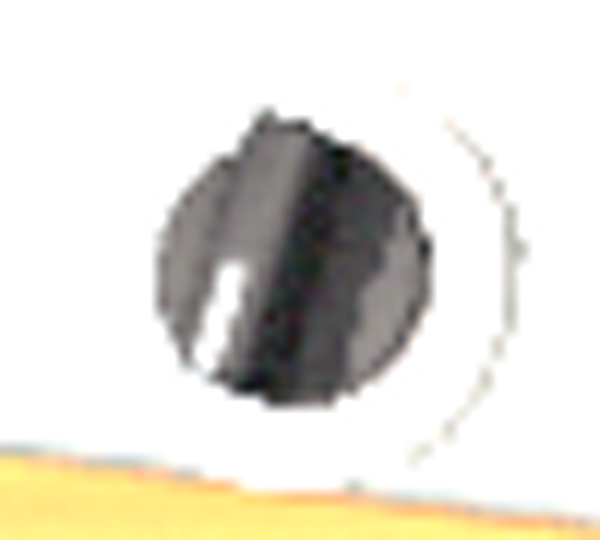

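View pics/k2.png

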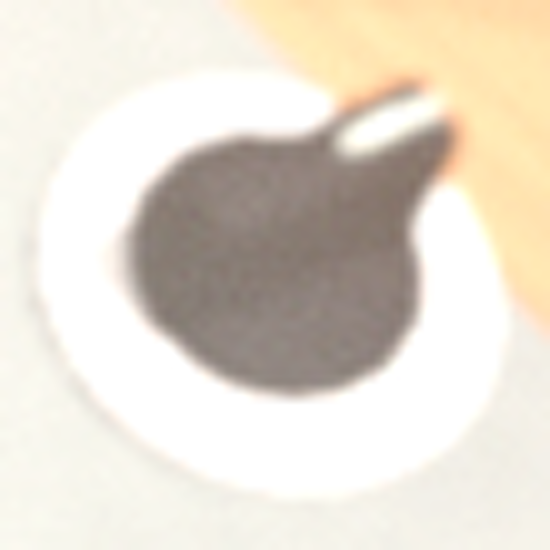

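```bash
python3 - <<'E'
from h import *
import pickle
T=pickle.load(open("top0.pkl","rb"));S=pickle.load(open("scene0.pkl","rb"))
k=lambda u,v,z:ray(T,138+(u+.5)/12-.5,220+(v+.5)/12-.5,z)
z=lambda u,v,h:ray(T,100+u/5.7-.4,150+v/4.8-.4,h)
z2=lambda u,v,h:ray(S,295+u/3.5-.4,245+v/3.5-.4,h)
k2=lambda u,v,h:ray(S,390+(u+.5)/10-.5,270+(v+.5)/10-.5,h)
P=lambda n,p:print(n,p.round(4))
P("flange",k(295,262,.038))
a,b=k(288,122,.068),k(220,372,.068);P("bar a",a);P("bar b",b);P("mid",(a+b)/2);print(np.linalg.norm(a-b),np.degrees(np.arctan2(*(a-b)[1::-1])))
a,b=k(233,262,.068),k(205,372,.068);P("stripe",a);P("stripe",b);print(np.degrees(np.arctan2(*(a-b)[1::-1])))
a,b=k2(350,148,.068),k2(430,102,.068);P("sc stripe",a);P("sc stripe",b);print(np.degrees(np.arctan2(*(a-b)[1::-1])))
P("sc flange",k2(280,262,.038))
fl,fr,bl,br=[z(*q,.024) for q in((60,497),(655,557),(137,90),(718,125))]
for n,q in zip(("fl","fr","bl","br"),(fl,fr,bl,br)):P(n,q)
d=fl-fr;print(np.degrees(np.arctan2(d[1],d[0]))-90,np.linalg.norm(d))
r1,r2=z(125,160,.03),z(690,210,.03);d=r1-r2;print("rail",np.degrees(np.arctan2(d[1],d[0]))-90)
th=np.arctan2(d[1],d[0]);yv=np.array([np.cos(th),np.sin(th),0]);xv=np.array([np.sin(th),-np.cos(th),0])
for n,p,m in(("top",z(512,118,.043),z(411,103,.043)),("sc",z2(125,268,.043),z2(178,342,.043))):
  P(n+" ptr",p);P("mark",m);print("x,y of p-m",(p-m)@xv,(p-m)@yv, "rad",(m-p)@yv/.05)
E
```

```text
flange [0.5258 0.212  0.038 ]
bar a [0.545  0.2072 0.068 ]
bar b [0.5039 0.2164 0.068 ]
mid [0.5245 0.2118 0.068 ]
0.04209897164153044 -12.63907611004734
stripe [0.5219 0.2151 0.068 ]
stripe [0.5039 0.2188 0.068 ]
-11.70590890727014
sc stripe [0.522  0.2151 0.068 ]
sc stripe [0.5061 0.2176 0.068 ]
-8.700272213902199
sc flange [0.5273 0.2144 0.038 ]
fl [0.5018 0.323  0.024 ]
fr [0.4797 0.1064 0.024 ]
bl [0.6815 0.3067 0.024 ]
br [0.6662 0.0893 0.024 ]
-5.817482679123927 0.21771458919994965
rail -5.764975087951754
top ptr [0.664  0.1615 0.043 ]
mark [0.6705 0.1986 0.043 ]
x,y of p-m -0.0027553581065911017 -0.037572521098017835 rad 0.7514504219603566
sc ptr [0.6653 0.1617 0.043 ]
mark [0.671  0.2005 0.043 ]
x,y of p-m -0.001755568811092932 -0.03918022041922036 rad 0.7836044083844071
```

Emit:
step_arm(
  delta_pos=[
    [-0.18,0,-0.5],
    [-0.36,0,-1],
    [-0.36,0,-1],
  ],
  angular=[
    [0,-0.1,0],
    [0,-0.203,0],
    [0,-0.203,0],
  ],
  fingers=[0.4,0.4,0.4],
)

```text
time_s: 0.48
eef_pos: [0.3038, 0.4259, 0.2325]
tool_rot: [[0.211, -0.0, -0.978], [0.978, -0.001, 0.211], [-0.001, -1.0, 0.0]]
ft_force: [-0.4, -0.2, -0.1]
opening: 0.728
```

```bash
cat > d.py <<'E'
from h import *
import sys
o=observe();R=np.array(o["tool_rot"]);p=np.array(o["eef_pos"])
g=np.array([.5255,.2125,float(sys.argv[1])])
print(o["time_s"],p.round(4),"yaw",np.degrees(np.arctan2(R[1,0],R[0,0])),"delta",(R.T@(g-p)*10).round(3),o["opening"],np.round(o["ft_force"],2),o["joint_positions"])
E
python3 d.py .18
```

```text
0.475 [0.3038 0.4259 0.2325] yaw 77.83229582820015 delta [-1.618  0.526 -2.617] 0.7278102802876264 [-0.37 -0.2  -0.13] [ 4.94097574e+01  1.73307123e+01  9.85727876e+01 -1.99574625e-02
  6.41323833e+01 -2.84138250e+01]
```

Emit:
step_arm(
  delta_pos=[
    [-0.31,0,-0.5],
    [-0.62,0.1,-1],
    [-0.62,0.2,-1],
  ],
  angular=[
    [0,0,0],
    [0,0,0],
    [0,0,0],
  ],
  fingers=[0.4,0.4,0.4],
)

```text
time_s: 0.85
eef_pos: [0.3885, 0.3447, 0.2122]
tool_rot: [[0.213, 0.0, -0.977], [0.977, -0.0, 0.213], [-0.0, -1.0, -0.0]]
ft_force: [-1.0, 0.2, -0.0]
opening: 0.601
```

Emit:
step_arm(
  delta_pos=[
    [-0.31,0,-0.5],
    [-0.62,0.1,-1],
    [-0.62,0.2,-1],
  ],
  angular=[
    [0,0,0],
    [0,0,0],
    [0,0,0],
  ],
  fingers=[0.4,0.4,0.4],
)

```text
time_s: 1.23
eef_pos: [0.473, 0.2638, 0.1919]
tool_rot: [[0.212, 0.0, -0.977], [0.977, -0.0, 0.212], [-0.0, -1.0, -0.0]]
ft_force: [0.1, 0.3, 1.4]
opening: 0.599
```

```bash
python3 d.py .14
```

```text
1.225 [0.473  0.2638 0.1919] yaw 77.75170684616424 delta [-0.39   0.519 -0.621] 0.5993887248611972 [0.08 0.27 1.35] [ 2.42207696e+01  2.18918572e+01  9.83023223e+01 -1.60180207e-03
  5.98058760e+01 -5.35301317e+01]
```

Emit:
step_arm(
  delta_pos=[
    [-0.2,0.2,-0.3],
    [-0.39,0.52,-0.62],
    [-0.39,0.52,-0.62],
    [-0.39,0.52,-0.62],
  ],
  angular=[
    [0,0,0],
    [0,0,0],
    [0,0,0],
    [0,0,0],
  ],
  fingers=[0.4,0.4,0.4,0.4],
)

```text
time_s: 1.72
eef_pos: [0.5234, 0.2152, 0.1408]
tool_rot: [[0.208, -0.0, -0.978], [0.978, 0.0, 0.208], [0.0, -1.0, 0.0]]
ft_force: [-0.1, -0.4, 0.2]
opening: 0.598
```

```bash
python3 d.py .056; python3 - <<'E'
from h import *
for n in("wrist","top"):
    s=snapshot(n);cv2.imwrite(f"pics/{n}1.png",s["frame"])
E
```

```text
1.725 [0.5234 0.2152 0.1408] yaw 77.99810419190544 delta [-0.022  0.848 -0.026] 0.5975961396195733 [-0.14 -0.45  0.25] [ 1.76223758e+01  2.80159858e+01  9.69999856e+01  2.68042484e-02
  5.50019008e+01 -6.03911078e+01]
```

View pics/wrist1.png

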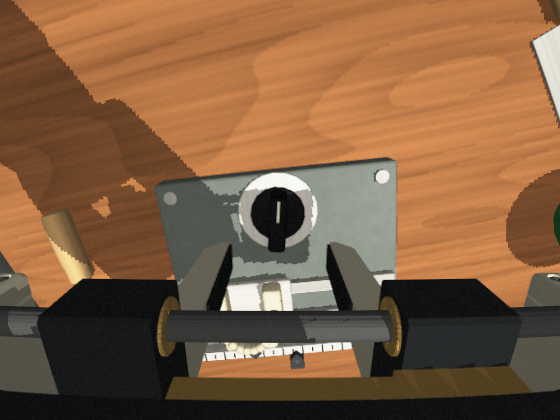

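The wrist view shows the bar (px 278,212) upright in the picture and midway between the jaws (~279), so I'll descend and grip.

Emit:
step_arm(
  delta_pos=[
    [-0.02,0.4,-0.03],
    [-0.02,0.7,-0.03],
    [-0.02,0.84,-0.03],
    [-0.02,0.84,-0.03],
    [-0.02,0.84,-0.03],
  ],
  angular=[
    [0,0,0],
    [0,0,0],
    [0,0,0],
    [0,0,0],
    [0,0,0],
  ],
  fingers=[0.4,0.4,0.4,0.4,0.4],
)

```text
time_s: 2.45
eef_pos: [0.5274, 0.2115, 0.0579]
tool_rot: [[0.208, 0.002, -0.978], [0.978, 0.001, 0.208], [0.001, -1.0, -0.002]]
ft_force: [0.6, -0.1, 0.1]
opening: 0.599
```

Emit:
step_arm(
  delta_pos=[
    [0,0,0],
    [0,0,0],
    [0,0,0],
    [0,0,0],
    [0,0,0],
    [0,0,0],
  ],
  angular=[
    [0,0,0],
    [0,0,0],
    [0,0,0],
    [0,0,0],
    [0,0,0],
    [0,0,0],
  ],
  fingers=[0.7,0.95,0.95,0.95,0.95,0.95],
)

```text
time_s: 3.2
eef_pos: [0.5271, 0.2127, 0.0568]
tool_rot: [[0.209, 0.001, -0.978], [0.978, 0.003, 0.209], [0.003, -1.0, -0.001]]
ft_force: [0.2, 13.2, -3.5]
opening: 0.149
```

```bash
python3 d.py .056; python3 - <<'E'
from h import *
s=snapshot("top");cv2.imwrite("pics/top2.png",s["frame"]);cv2.imwrite("pics/top2z.png",cv2.resize(s["frame"][150:275,100:240],None,fx=5.7,fy=4.8,interpolation=cv2.INTER_CUBIC))
E
```

```text
3.2 [0.5271 0.2127 0.0568] yaw 77.92688398186469 delta [-0.006  0.008  0.015] 0.14924237504147542 [ 0.21 13.16 -3.47] [ 17.22629091  35.36263507  99.11225816   0.17626371  45.4063131
 -60.82415139]
```

View pics/top2z.png

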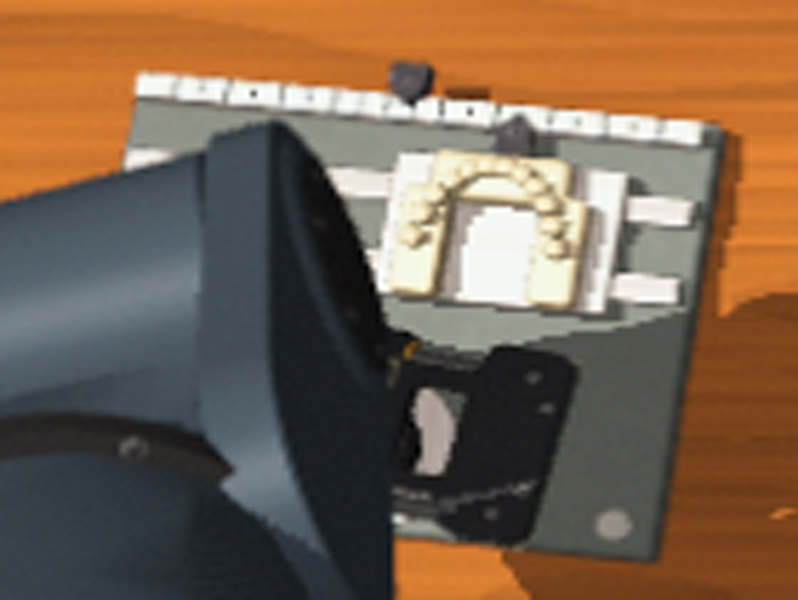

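The grip is on the bar (opening 0.149 ≈ 13.9 mm) and the pointer shifted only about 1.5 mm, with its tip at px 517,118. Next I'll turn clockwise (+ about tool y), stopping just short of the mark.

Emit:
step_arm(
  delta_pos=[
    [0.01,0,0],
    [0.01,0,0],
    [0.01,0,0],
    [0.01,0,0],
    [0.01,0,0],
    [0.01,0,0],
    [0.01,0,0],
    [0.01,0,0],
  ],
  angular=[
    [0,0.1,0],
    [0,0.2,0],
    [0,0.3,0],
    [0,0.4,0],
    [0,0.5,0],
    [0,0.6,0],
    [0,0.7,0],
    [0,0.7,0],
  ],
  fingers=[0.95,0.95,0.95,0.95,0.95,0.95,0.95,0.95],
)

```text
time_s: 4.25
eef_pos: [0.5268, 0.2124, 0.0567]
tool_rot: [[0.809, -0.0, -0.588], [0.588, 0.001, 0.809], [0.0, -1.0, 0.001]]
ft_force: [-3.0, 4.8, 2.4]
opening: 0.146
```

```bash
python3 d.py .056; python3 - <<'E'
from h import *
s=snapshot("top");cv2.imwrite("pics/top3z.png",cv2.resize(s["frame"][150:275,100:240],None,fx=5.7,fy=4.8,interpolation=cv2.INTER_CUBIC))
s=snapshot("scene");cv2.imwrite("pics/sc3z.png",cv2.resize(s["frame"][245:405,295:480],None,fx=3.5,fy=3.5,interpolation=cv2.INTER_CUBIC))
E
```

```text
4.25 [0.5268 0.2124 0.0567] yaw 35.98698253617645 delta [-0.01   0.007  0.008] 0.14637078198612927 [-2.98  4.78  2.44] [ 1.72490297e+01  3.53874417e+01  9.90762304e+01  4.87352605e-02
  4.55478991e+01 -1.87720864e+01]
```

View pics/top3z.png

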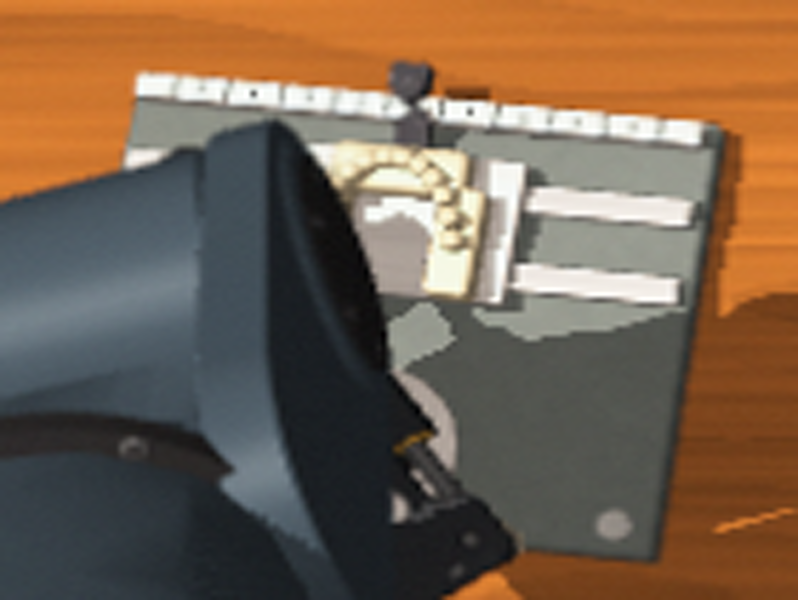

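View pics/sc3z.png

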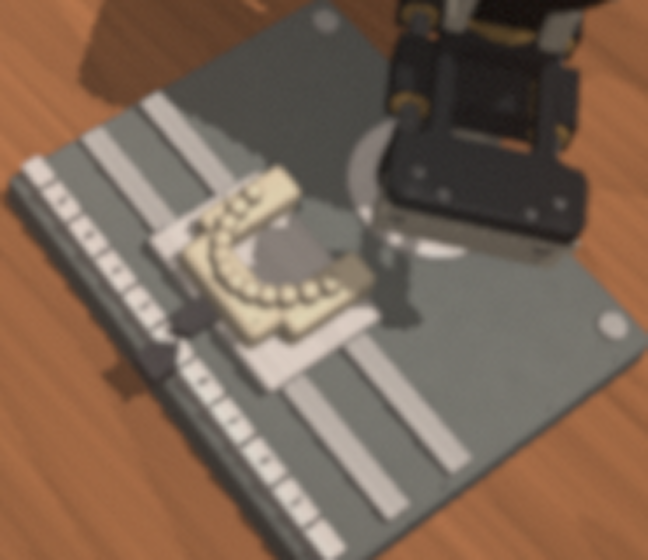

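The pointer tip (413,106) is now within about 1–2 mm of the mark tip (411,103). I'll add a 2° nudge, then release.

Emit:
step_arm(
  delta_pos=[
    [0,0,0],
    [0,0,0],
    [0,0,0],
    [0,0,0],
    [0,0,0],
    [0,0,0],
  ],
  angular=[
    [0,0.03,0],
    [0,0.03,0],
    [0,0.03,0],
    [0,0.03,0],
    [0,0.03,0],
    [0,0.03,0],
  ],
  fingers=[0.95,0.95,0.6,0.4,0.4,0.4],
)

```text
time_s: 5.1
eef_pos: [0.527, 0.2119, 0.0566]
tool_rot: [[0.827, -0.0, -0.562], [0.562, -0.0, 0.827], [-0.0, -1.0, -0.0]]
ft_force: [0.0, -0.2, 0.6]
opening: 0.53
```

Emit:
step_arm(
  delta_pos=[
    [0,-0.3,0],
    [0,-0.7,0],
    [0,-1,0],
    [0,-1,0],
  ],
  angular=[
    [0,0,0],
    [0,0,0],
    [0,0,0],
    [0,0,0],
  ],
  fingers=[0.4,0.4,0.4,0.4],
)

```text
time_s: 5.6
eef_pos: [0.528, 0.2123, 0.1586]
tool_rot: [[0.827, 0.004, -0.562], [0.562, 0.001, 0.827], [0.004, -1.0, -0.001]]
ft_force: [0.2, 0.5, 0.8]
opening: 0.6
```

Emit:
step_arm(
  delta_pos=[
    [0,-0.3,0.4],
    [0,-0.7,0.8],
    [0,-0.8,1],
    [0,-0.8,1],
  ],
  angular=[
    [0,0,0],
    [0,0,0],
    [0,0,0],
    [0,0,0],
  ],
  fingers=[0.4,0.4,0.4,0.4],
)

```text
time_s: 6.1
eef_pos: [0.4703, 0.2953, 0.2358]
tool_rot: [[0.827, -0.0, -0.563], [0.563, -0.0, 0.827], [-0.001, -1.0, -0.0]]
ft_force: [0.6, -0.6, -0.5]
opening: 0.601
```

```bash
python3 d.py .056; python3 - <<'E'
from h import *
s=snapshot("top");cv2.imwrite("pics/top4.png",s["frame"]);cv2.imwrite("pics/top4z.png",cv2.resize(s["frame"][150:275,100:240],None,fx=5.7,fy=4.8,interpolation=cv2.INTER_CUBIC))
s=snapshot("scene");cv2.imwrite("pics/sc4z.png",cv2.resize(s["frame"][245:405,295:480],None,fx=3.5,fy=3.5,interpolation=cv2.INTER_CUBIC))
a=cv2.imread("pics/top0.png");b=cv2.imread("pics/top4.png")
print("other stage diff",np.abs(a[150:215,295:425].astype(int)-b[150:215,295:425]).mean())
E
```

```text
6.1 [0.4703 0.2953 0.2358] yaw 34.2566767192017 delta [-0.009  1.798 -0.995] 0.600691191757152 [ 0.62 -0.59 -0.47] [ 2.73221132e+01  2.04792889e+01  9.36163114e+01 -7.96402258e-03
  6.59379626e+01 -6.93131520e+00]
other stage diff 6.431479289940828
```

View pics/top4z.png

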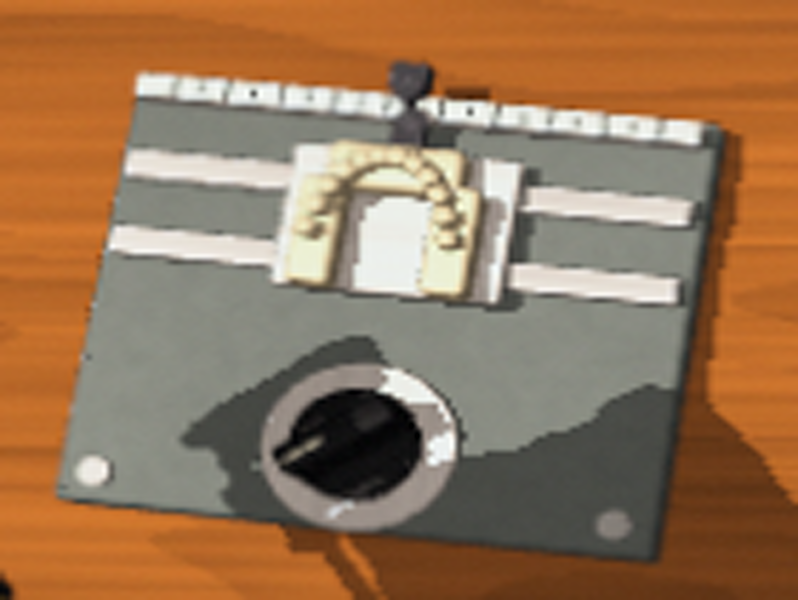

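View pics/sc4z.png

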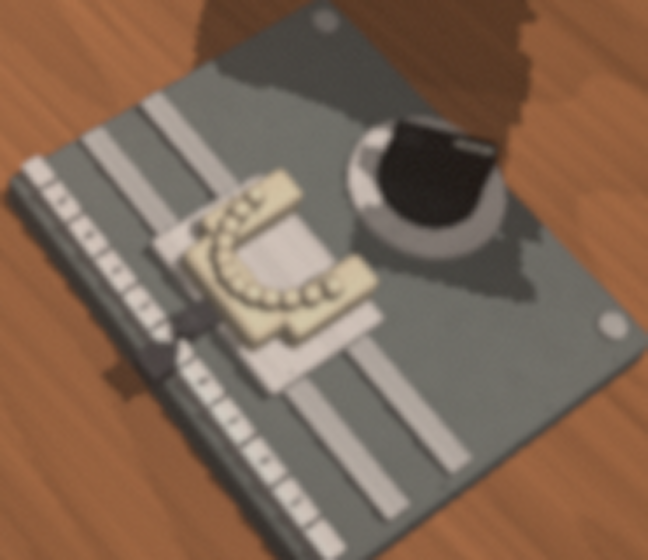

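The pointer tip (411,107) now meets the mark tip (411,103), and the mark hasn't moved. The image difference at the other stage is not zero, so I'll look at it before handing in.

View pics/top4.png

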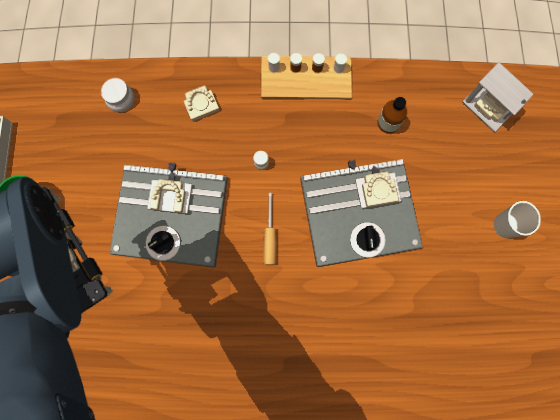

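```bash
python3 - <<'E'
import cv2,numpy as np
a=cv2.imread("pics/top0.png");b=cv2.imread("pics/top4.png")
d=np.abs(a.astype(int)-b).sum(2)
for n,(y0,y1,x0,x1) in dict(otherptr=(160,180,345,400),table=(165,212,355,405),mark=(160,174,160,182)).items(): print(n,d[y0:y1,x0:x1].mean())
E
```

```text
otherptr 19.79
table 20.905106382978722
mark 25.603896103896105
```

The other stage looks the same as at the start: its table is still at (380,190). The difference is an even ~7 counts per channel, about the same over areas that haven't moved, so I take it as image noise. Handing in.

```bash
python3 -c "
from bench import *
print(hand_in())"
```

```text
the job is handed in; nothing more can be done
None
```

I gripped the black bar knob on the stage with the U-shaped lower-jaw model and turned it about 44° clockwise. I then let go, backed the arm away and handed the job in at about 6.2 s; the hand-in gives no verdict.

- **Pointer and mark:** in the last top view the pointer tip was at zoomed pixel (411,107) and the mark tip at (411,103). Allowing for the stage's tilt, I put them about 1 mm apart along the rail. The last side view looks the same, but I did not measure it.
- **Grip:** the jaws stopped at about 13.9 mm, which matches the 14 mm bar. Off-centre gripping pushed sideways with about 13 N and moved the table about 1.5 mm the wrong way; I allowed for this in the turn.
- **Index mark and other stage:** neither showed any movement between the first and last top views. The difference at the other stage was not zero, but it was even across the image (about 7 counts per channel), so I took it as noise.
- **Robot clear:** after backing off, the tool was about 0.24 m above the bench and the force reading was under 1 N.

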